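# Set rinsed reactor media to drain on a balanced tray and close the reactor

### The job

Stand every rinsed media cartridge upright on the floor of the pivoting drain tray, sharing them between its two sides so that the tray stays level. Then close the empty reactor: turn its cover until the four holes line up with the studs, lower it fully home, and swing the hasp right over so that it lies flat on the cover with the grip block through its slot. Leave the bottle, the cup and the brush where they are.

Things in the scene. Friction and masses are not known exactly. Their poses are not given: they have to be found in the camera images.
- tray (a joint): tilt of the drain tray about its cross axle, rad: 0 level, positive when its +x end is down; stops at +-0.10. A weak spring of 0.9 N m/rad centres it, so one small cartridge too many on a side tips it over; it balances when mass times distance from the axle is equal on both sides. The axle is 6 mm above tray_mid.
- tray_mid (a point): centre of the tray's floor, tilting with it, 60 mm above the bench when level; x along the tray, y along the axle, z up. Grey tray, inside 310 (x) by 124 mm (y), end rims 8 mm and side walls 24 mm above the floor. A round axle tube crosses the middle (x -18 to 18 mm, 12 mm above the floor): nothing can stand there. Steel posts outside the walls at x = 0 end 14 mm above the floor.
- big1: media cartridge, large size: upright black cylinder with white end caps, diameter 54 mm, height 44 mm, mass 260 g; origin at the centre of its underside, z up. It may be absent (None).
- big2: media cartridge, large size: upright black cylinder with white end caps, diameter 54 mm, height 44 mm, mass 260 g; origin at the centre of its underside, z up. It may be absent (None).
- small1: media cartridge, small size: upright black cylinder with white end caps, diameter 38 mm, height 44 mm, mass 130 g; origin at the centre of its underside, z up. It may be absent (None).
- small2: media cartridge, small size: upright black cylinder with white end caps, diameter 38 mm, height 44 mm, mass 130 g; origin at the centre of its underside, z up. It may be absent (None).
- small3: media cartridge, small size: upright black cylinder with white end caps, diameter 38 mm, height 44 mm, mass 130 g; origin at the centre of its underside, z up. It may be absent (None).
- small4: media cartridge, small size: upright black cylinder with white end caps, diameter 38 mm, height 44 mm, mass 130 g; origin at the centre of its underside, z up. It may be absent (None).
- cover: loose white cover lying on the bench: disc 100 mm across, 10 mm thick, four ears at 45, 135, 225, 315 degrees from its x axis, reaching 73 mm from the centre, each with a 13.5 mm through hole 60 mm from the centre. Square grip block 22 by 22 mm, sides along x and y, rises from the middle to 50 mm above the underside. About 250 g. Origin: centre of underside, z up. Any quarter turn fits.
- flange (a point): centre of the fixed reactor housing's top face, 110 mm above the bench, z up. Clear tube, white flange shaped like the cover; four upright 8 mm studs 60 mm from the centre at 45, 135, 225, 315 degrees from this x axis, standing 16 mm above the face. The hasp's hinge is on the -x side. Cover home: its origin on this point, its sides parallel to these x and y.
- hasp (a joint): angle of the hasp, rad: 0 lying flat over the cover (as far as it goes), 1.57 upright, up to 2.2 leaning open away from the reactor. Light friction holds it where it is left (0.02 N m), except that its weight (80 g) carries it down in the last part.
- hasp_hinge (a point): middle of the hasp's hinge axis, 64 mm from the flange centre on its -x side, 13.5 mm above the face, axis along the flange's y. Dark steel strap 5 mm thick, 99 mm long: first 42 mm solid, 26 mm wide, then a frame 52 mm wide round a slot 34 mm wide (42 to 89 mm from the hinge) that passes over the cover's grip block. Two fixed cheeks by the hinge, 40 mm over all, end 18 mm above the face.
- hasp_tip (a point): free end of the hasp, in the middle of its end bar's outer edge, 99 mm from the hinge.
- test_bottle: bystander: amber bottle, diameter 52 mm, 110 mm tall; origin under its centre.
- measuring_cup: bystander: white cup, diameter 72 mm, 60 mm tall; origin under its centre.
- brush: bystander: blue brush lying on the bench; origin under its middle.
There are look-alikes about, which are no part of the job. Leave any blue or red look-alike of the small2 alone.

How it is judged:
By the outcome, as a careful person would: the job done as asked, in the order asked, and still so for the second after the job is handed in, with the robot touching nothing.
Of big1, big2, small1, small2, small3, small4 only 4 to 6 are there at a start; the rules pass over those that are not, and their reading is None.
At some moment in a run one of big1, big2, cover may be knocked a few centimetres aside while the robot is not near it.
Once in a run the grip may slacken for a moment while it holds something.
It also fails if it takes over 210 s, if anything falls off the work surface, if the arm or the gripper's body presses on something with over 40 N, if the wrist force passes 120 N, or if a joint passes its speed limit or range.

### The arm

A 6-joint arm with a two-finger parallel gripper is mounted at the origin on the work surface. World frame = base frame: x ahead of the robot, y to its left, z up, the work surface at z = 0. Lengths are in m, angles in rad, forces in N, time in s.
With the tool pointing down it reaches from about 0.375 to 0.975 m from the base axis. Payload 3.8 kg.
Tool frame: the origin (TCP) lies midway between the tips of the shut fingers; the grasp point (between the pads) lies 19 mm behind it; x points along the fingers, y is the direction in which the jaws open and shut, and the axes are right-handed (so a half turn about x gives the same grasp; the last joint's range is limited). The gripper opens to 88 mm and grips with 3 to 60 N. Pads are 18 mm wide; open, the fingers measure 123 mm over their backs; the gripper's body (75 mm by 187 mm) begins 45 mm behind the grasp point.
Start: joints at [-1.276, 0.264, 1.604, -0, 1.274, -0.037], TCP at [0.22, -0.638, 0.239] pointing down, gripper open.
Joint ranges: [-2.63, 2.63], [-0.94, 2.18], [0.31, 2.57], [-1.31, 4.45], [0, 2.66], [-2.55, 2.55]. Speed limits (rad/s): [2.57, 2.57, 3.14, 3.14, 3.14, 3.14].

### API

Orientations are given as a rotation vector (axis times angle).
In Python, from cell import manip, inverse_kinematics, cams, order gives the robot as it stands. Calls block until the motion is done:
- manip.move_pose(position, orientation): joint-space move of the TCP to a pose.
- manip.move_linear(position, rate=0.15, rot=None): straight line of the TCP; rot=None keeps the orientation; rate is the mean speed in m/s.
- manip.set_joints(angles): joint-space move.
- manip.set_gripper(opening, force=None): finger opening in m; force is the grip in N (None keeps the last); returns when the fingers have stopped.
- manip.dwell(seconds).
- inverse_kinematics(position, orientation): joint angles nearest the present ones, or None.
- manip.state(): the state.
- cams.capture(name): name is "scene" or "top" or "wrist"; returns a dict with "image" (480x640x3 uint8, blue, green, red), "z_map" (480x640 float32, m along the optical axis (not along the pixel's ray), 0 where there is no reading), "intrinsics" (3x3 intrinsics, pixels), "position" and "orientation" of the camera in the world; the wrist camera has in their place "T_tool_cam" (4x4, takes a point from camera to tool coordinates, whose origin is the TCP and whose axes are the tool frame's). Camera axes: x right, y down, z forward; pixel columns grow to the right and rows downward; lengths in m; the calibration is good to about 2 mm. The wrist camera is an equidistant fisheye: a pixel r from the principal point sees the ray r / f radians off the axis. A picture is of the moment at which its call begins: read the wrist's pose just before it.
A pose or a line that the arm cannot do raises manip.IKError and nothing moves.
- order.close_job(): hands the job in, once; it reports no verdict.
The state is a dict: "clock": time; "joint_pos": joint angles; "joint_velocities": joint speeds; "tau": joint torques, N m; "tool_pos": TCP position; "tcp_rot": TCP orientation; "contact_force": force on the tool from outside, world axes, zero at the start; "moment": the same for the moment, N m; "gripper_width": finger opening in m.
Only numpy, scipy, OpenCV 4.12 (cv2) and the standard library are available. Lean on these libraries where they do the work, as an engineer would, in place of code of your own. Each camera call takes 0.05 s, during which the arm holds its last target.

## Working session

There is one attempt and no reset: what is moved stays moved. The work goes in short steps, each a Python script; the robot and the scene stay as the last script left them, time stands still between calls to the robot, and variables do not carry over. Pictures are saved under pics/ and viewed, and the job is handed in when it is done.

```bash
ls; mkdir -p pics; cat > h.py <<'E'
import numpy as np, cv2
from scipy.spatial.transform import Rotation as R
from cell import manip, inverse_kinematics, cams, order
def cap(name):
    s=manip.state(); c=cams.capture(name)
    c['st']=s; return c
def wpt(c,u,v,z=None):
    K=c['intrinsics']; 
    P=np.asarray(c['position']); O=np.asarray(c['orientation'])
    Rm=O if O.shape==(3,3) else R.from_rotvec(O).as_matrix()
    d=Rm@np.array([(u-K[0,2])/K[0,0],(v-K[1,2])/K[1,1],1.])
    if z is None:
        return P+d*c['z_map'][int(round(v)),int(round(u))]
    return P+d*(z-P[2])/d[2]
E
python3 - <<'E'
from h import *
for n in ['scene','top','wrist']:
    c=cap(n); cv2.imwrite(f'pics/{n}0.png',c['image']); 
    import pickle; pickle.dump(c,open(f'{n}0.pkl','wb'))
    print(n,c['intrinsics'],c.get('position'),c.get('orientation'),c.get('T_tool_cam'))
print(manip.state())
E
```

```text
pics
scene [[554.30333412   0.         316.25621395]
 [  0.         554.30333412 233.17668429]
 [  0.           0.           1.        ]] [ 1.08999684 -0.93328204  0.80555306] [-2.12621194 -0.55736592  0.29475672] None
top [[559.5197054    0.         317.88806114]
 [  0.         559.5197054  239.80170435]
 [  0.           0.           1.        ]] [ 0.42767265 -0.02148021  1.64438748] [-2.16287781  2.19258071 -0.10804252] None
wrist [[371.64829954   0.         327.79385281]
 [  0.         371.64829954 236.27147723]
 [  0.           0.           1.        ]] None None [[ 3.61220500e-04 -3.15689758e-01  9.48862396e-01 -1.45914951e-01]
 [ 9.99999758e-01  6.77547413e-04 -1.55265542e-04 -6.97388453e-04]
 [-5.93883521e-04  9.48862223e-01  3.15689927e-01 -8.28895875e-02]
 [ 0.00000000e+00  0.00000000e+00  0.00000000e+00  1.00000000e+00]]
{'clock': 0.15, 'joint_pos': array([-1.27588987e+00,  2.64551137e-01,  1.60504042e+00, -4.89839140e-06,
        1.27371227e+00, -3.68984437e-02]), 'joint_velocities': array([-0.00215494, -0.00193797, -0.00374078, -0.00011259,  0.0002522 ,
        0.0016198 ]), 'tau': array([-9.75232319e-05, -5.02847993e+01, -3.57469082e+01,  7.29082036e-02,
        2.49475648e-02, -1.00092318e-04]), 'tool_pos': array([ 0.21972013, -0.63766056,  0.23770429]), 'tcp_rot': array([ 2.04213001,  0.34373414, -2.04259548]), 'contact_force': array([ 0.37988195,  0.66836933, -0.67863517]), 'moment': array([ 0.05591308, -0.0156771 , -0.04655025]), 'gripper_width': 0.08801604256454869}
```

View pics/top0.png

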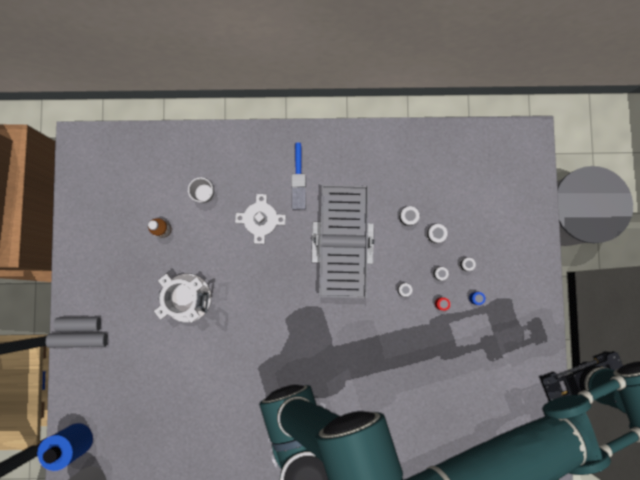

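View pics/scene0.png

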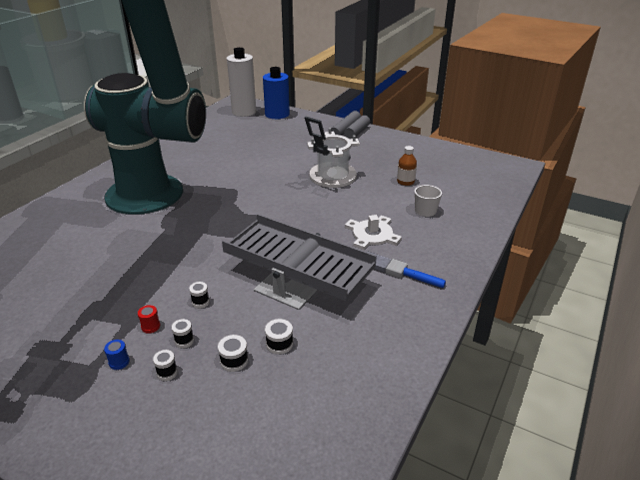

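View pics/wrist0.png

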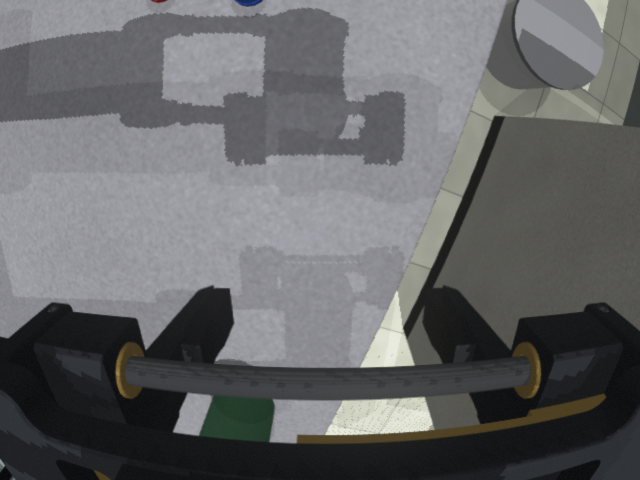

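The top view shows two big cartridges at (409,215) and (438,233), and three small black/white ones at (468,264), (442,273) and (405,289). The look-alikes are red at (443,304) and blue at (478,298). The tray is at (342,242), the cover at (260,217), and the reactor at (185,296) with its hasp open to the right. The cup, the bottle and the white bottles at the back aren't cartridges. Next I'll enlarge and measure.

```bash
python3 - <<'E'
from h import *
import pickle
c=pickle.load(open('top0.pkl','rb'))
im=c['image']
cv2.imwrite('pics/t_cart.png',cv2.resize(im[195:320,390:500],None,fx=5,fy=4.6,interpolation=cv2.INTER_CUBIC))
cv2.imwrite('pics/t_left.png',cv2.resize(im[180:330,140:300],None,fx=5,fy=4,interpolation=cv2.INTER_CUBIC))
cv2.imwrite('pics/t_tray.png',cv2.resize(im[175:310,300:390],None,fx=4.4,fy=4.4,interpolation=cv2.INTER_CUBIC))
for n,(u,v) in dict(b1=(409,215),b2=(438,233),s1=(468,264),s2=(442,273),s3=(405,289),red=(443,304),blue=(478,298),cov=(260,217),benchref=(400,250),trayN=(342,187),trayMid=(342,242),trayS=(342,295)).items():
    print(n,wpt(c,u,v).round(4))
H=np.array([[wpt(c,u,v)[2] for u in range(640)] for v in range(480)])
P=np.array([[wpt(c,u,v) for u in range(640)] for v in range(480)])
np.save('P.npy',P)
# cartridges: height blobs
m=((P[...,2]>.03)&(P[...,2]<.06)).astype(np.uint8); m[:,:385]=0; m[:190]=0;m[325:]=0;m[:,500:]=0
n,l,s,ce=cv2.connectedComponentsWithStats(m)
for i in range(1,n):
    if s[i,4]>20:
        q=P[l==i]; print(ce[i].round(1),s[i,4],wpt(c,*ce[i],z=.044).round(4), np.sqrt(s[i,4]*4/np.pi)*1.6/560)
E
```

```text
b1 [ 0.643  -0.2975  0.0478]
b2 [ 0.5899 -0.3798  0.0461]
s1 [ 0.4998 -0.4639  0.0422]
s2 [ 0.4751 -0.3886  0.0407]
s3 [ 0.4309 -0.2797  0.0496]
red [ 0.3869 -0.3874  0.0454]
blue [ 0.4024 -0.4889  0.0415]
cov [0.642  0.1308 0.0539]
benchref [ 0.5454 -0.2755  0.0043]
trayN [ 0.7254 -0.1054  0.0573]
trayMid [ 0.5653 -0.1018  0.073 ]
trayS [ 0.4165 -0.0996  0.064 ]
[409.2 215. ] 278 [ 0.6434 -0.2987  0.044 ] 0.05375382992990989
[437.  232.7] 278 [ 0.5912 -0.3773  0.044 ] 0.05375382992990989
[467.7 263.8] 147 [ 0.5003 -0.4625  0.044 ] 0.039088200952233594
[440.8 273. ] 144 [ 0.4749 -0.3845  0.044 ] 0.03868728572898901
[404.6 289.1] 142 [ 0.4305 -0.2796  0.044 ] 0.03841768463445704
[477.7 297.8] 152 [ 0.4029 -0.4872  0.044 ] 0.039747407647440273
[442.6 303.3] 147 [ 0.3888 -0.3866  0.044 ] 0.039088200952233594
```

```bash
sleep 1
```

```text
(no output)
```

View pics/t_cart.png

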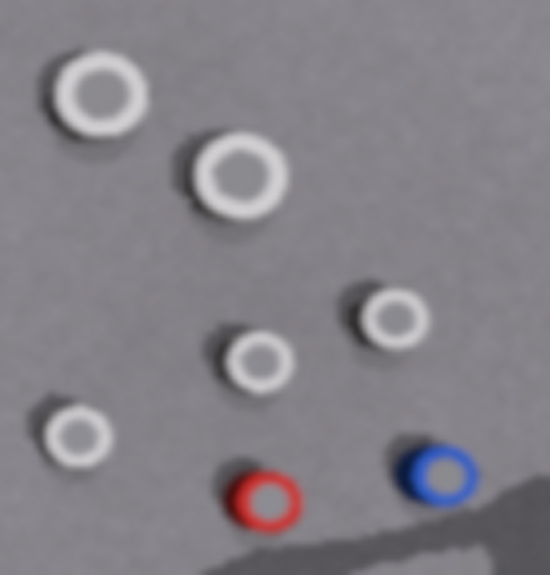

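View pics/t_left.png

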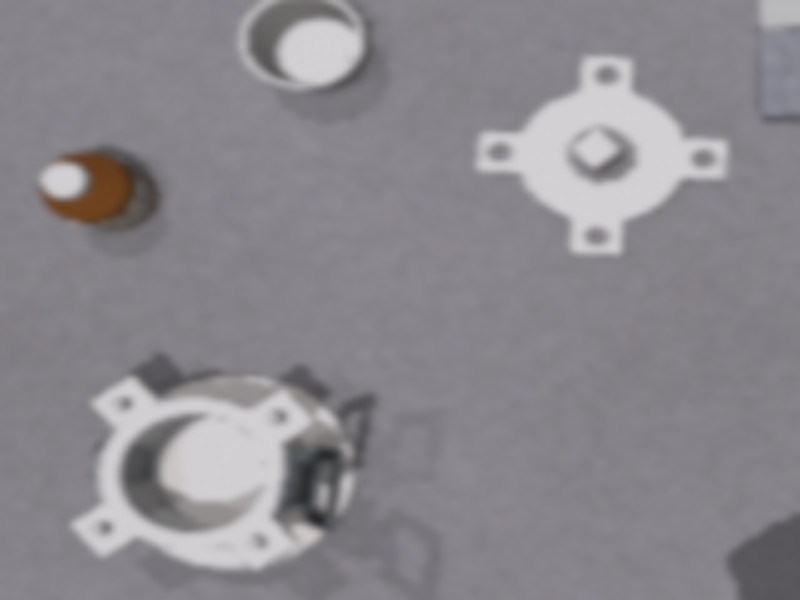

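View pics/t_tray.png

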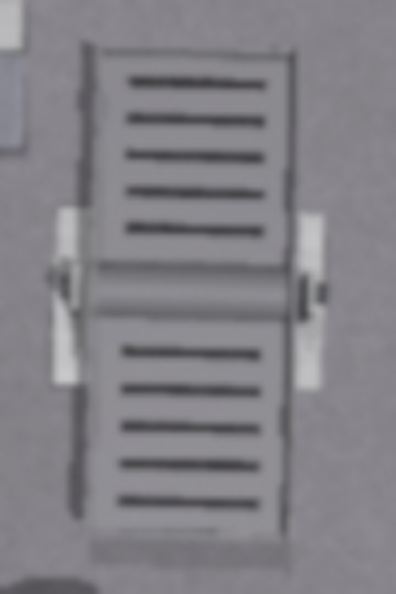

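```bash
cat >> h.py <<'E'
def rot(a):
    ca,sa=np.cos(a),np.sin(a)
    return R.from_matrix(np.array([[0,ca,sa],[0,sa,-ca],[-1,0,0]])).as_rotvec()
def wcam(c):
    s=c['st']; T=np.eye(4); T[:3,:3]=R.from_rotvec(s['tcp_rot']).as_matrix(); T[:3,3]=s['tool_pos']
    return T@np.asarray(c['T_tool_cam'])
def wray(c,u,v,z):
    """wrist pixel -> world pt on plane z"""
    K=c['intrinsics']; p=np.array([u-K[0,2],v-K[1,2]])/K[0,0]; th=np.hypot(*p)
    d=np.array([p[0]/th*np.sin(th),p[1]/th*np.sin(th),np.cos(th)]) if th>1e-9 else np.array([0,0,1.])
    T=wcam(c); d=T[:3,:3]@d; P=T[:3,3]
    return P+d*(z-P[2])/d[2]
def wproj(c,X):
    K=c['intrinsics']; T=np.linalg.inv(wcam(c)); q=T[:3,:3]@np.asarray(X)+T[:3,3]
    th=np.arctan2(np.hypot(q[0],q[1]),q[2]); n=np.hypot(q[0],q[1])
    return np.array([K[0,2],K[1,2]])+K[0,0]*th*q[:2]/n
def tproj(c,X):
    K=c['intrinsics'];Rm=R.from_rotvec(c['orientation']).as_matrix()
    q=Rm.T@(np.asarray(X)-c['position']); return np.array([K[0,2]+K[0,0]*q[0]/q[2],K[1,2]+K[1,1]*q[1]/q[2]])
def rectify(c,x0,x1,y0,y1,z,s):
    """orthorectified view on plane z; rows: x decreasing, cols: y decreasing; s px/m"""
    T=np.linalg.inv(wcam(c)); K=c['intrinsics']
    X,Y=np.meshgrid(np.arange(x1,x0,-1/s),np.arange(y1,y0,-1/s),indexing='ij')
    Q=np.stack([X,Y,np.full_like(X,z)],-1)@T[:3,:3].T+T[:3,3]
    n=np.hypot(Q[...,0],Q[...,1]); th=np.arctan2(n,Q[...,2]); 
    mx=K[0,2]+K[0,0]*th*Q[...,0]/n; my=K[1,2]+K[0,0]*th*Q[...,1]/n
    return cv2.remap(c['image'],mx.astype(np.float32),my.astype(np.float32),cv2.INTER_CUBIC)
E
python3 - <<'E'
from h import *
M=R.from_rotvec(manip.state()['tcp_rot']).as_matrix(); print(M.round(2))
P=np.load('P.npy')
for p in [(0.57,-.1,.35),(.64,.13,.3),(.43,.33,.35),(.43,-.28,.1),(.643,-.298,.1),(.5,-.46,.1)]:
    for a in [0,np.pi/2,np.pi,-np.pi/2]:
        j=inverse_kinematics(p,rot(a)); print(p,round(a,2),None if j is None else np.round(j,2))
E
```

```text
[[-0.    0.33 -0.95]
 [ 0.   -0.95 -0.33]
 [-1.   -0.   -0.  ]]
(0.57, -0.1, 0.35) 0 [-0.22  0.03  1.67 -0.    1.44 -0.22]
(0.57, -0.1, 0.35) 1.57 [-0.22  0.03  1.67  0.    1.44 -1.79]
(0.57, -0.1, 0.35) 3.14 None
(0.57, -0.1, 0.35) -1.57 [-0.22  0.03  1.67 -0.    1.44  1.35]
(0.64, 0.13, 0.3) 0 [ 0.16  0.19  1.58 -0.    1.37  0.16]
(0.64, 0.13, 0.3) 1.57 [ 0.16  0.19  1.58 -0.    1.37 -1.41]
(0.64, 0.13, 0.3) 3.14 None
(0.64, 0.13, 0.3) -1.57 [ 0.16  0.19  1.58 -0.    1.37  1.73]
(0.43, 0.33, 0.35) 0 [ 0.61 -0.04  1.74 -0.    1.44  0.61]
(0.43, 0.33, 0.35) 1.57 [ 0.61 -0.04  1.74 -0.    1.44 -0.96]
(0.43, 0.33, 0.35) 3.14 [ 0.61 -0.04  1.74 -0.    1.44 -2.53]
(0.43, 0.33, 0.35) -1.57 [ 0.61 -0.04  1.74 -0.    1.44  2.18]
(0.43, -0.28, 0.1) 0 [-0.63  0.09  2.08 -0.    0.97 -0.63]
(0.43, -0.28, 0.1) 1.57 [-0.63  0.09  2.08  0.    0.97 -2.2 ]
(0.43, -0.28, 0.1) 3.14 [-0.63  0.09  2.08 -0.    0.97  2.52]
(0.43, -0.28, 0.1) -1.57 [-0.63  0.09  2.08 -0.    0.97  0.95]
(0.643, -0.298, 0.1) 0 [-0.47  0.43  1.65 -0.    1.06 -0.47]
(0.643, -0.298, 0.1) 1.57 [-0.47  0.43  1.65  0.    1.06 -2.04]
(0.643, -0.298, 0.1) 3.14 None
(0.643, -0.298, 0.1) -1.57 [-0.47  0.43  1.65 -0.    1.06  1.1 ]
(0.5, -0.46, 0.1) 0 [-0.78  0.38  1.72 -0.    1.04 -0.78]
(0.5, -0.46, 0.1) 1.57 [-0.78  0.38  1.72  0.    1.04 -2.35]
(0.5, -0.46, 0.1) 3.14 [-0.78  0.38  1.72 -0.    1.04  2.36]
(0.5, -0.46, 0.1) -1.57 [-0.78  0.38  1.72 -0.    1.04  0.79]
```

```bash
python3 - <<'E'
from h import *
import pickle
for n,p in dict(tray=(.57,-.09,.36),cov=(.64,.12,.3),fl=(.44,.32,.36)).items():
    manip.move_pose(p,rot(0)); manip.dwell(.2)
    c=cap('wrist'); cv2.imwrite(f'pics/w_{n}.png',c['image']); pickle.dump(c,open(f'w_{n}.pkl','wb'))
    print(c['st']['clock'],c['st']['tool_pos'])
E
```

```text
2.7083 [ 0.56992085 -0.09066984  0.35977356]
3.875 [0.64029918 0.11834612 0.30106292]
5.2417 [0.44086097 0.31918758 0.35934558]
```

```bash
sleep 1
```

```text
(no output)
```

View pics/w_tray.png

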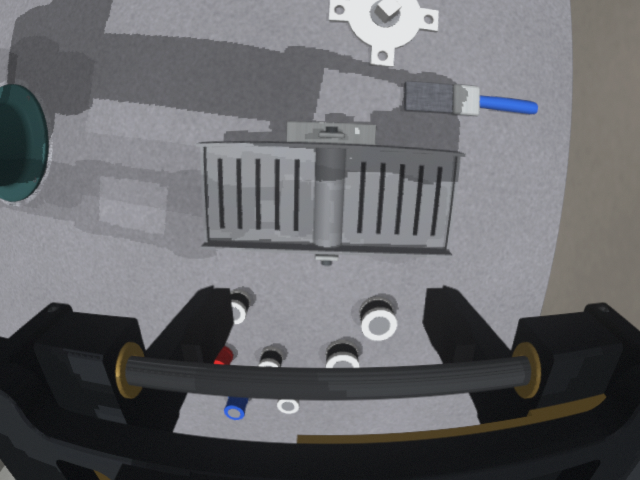

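View pics/w_cov.png

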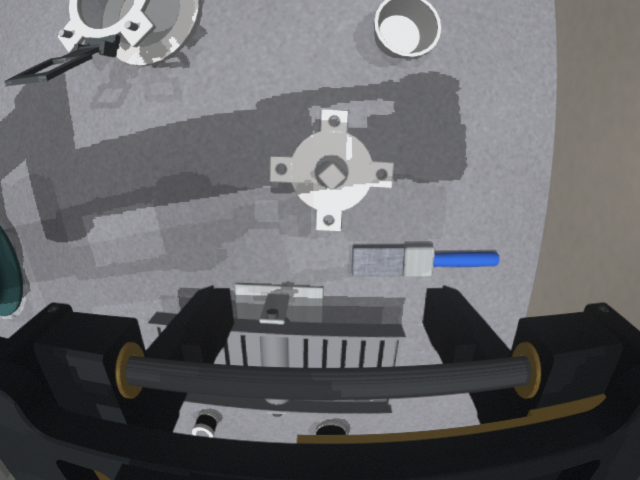

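View pics/w_fl.png

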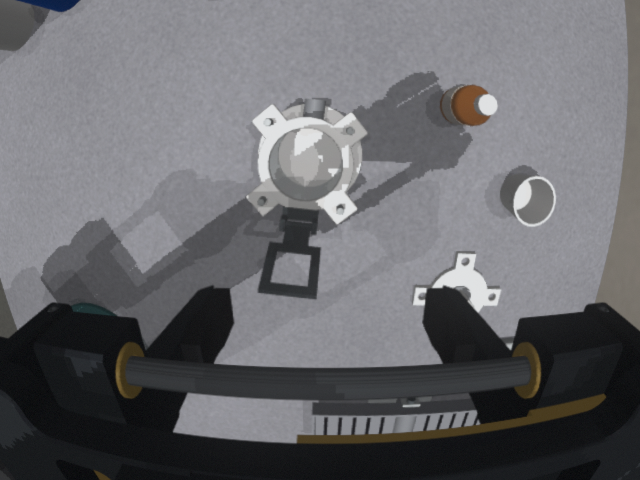

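```bash
python3 - <<'E'
from h import *
import pickle
c=pickle.load(open('w_tray.pkl','rb'))
# px=1.5mm^-1 : rows x .76->.37 , cols y 0->-.22
r=rectify(c,.38,.76,-.24,.02,.06,1500); cv2.imwrite('pics/r_tray.png',r); print(r.shape)
c=pickle.load(open('w_cov.pkl','rb'))
r=rectify(c,.55,.74,.03,.23,.01,3000); cv2.imwrite('pics/r_cov.png',r); print(r.shape)
c=pickle.load(open('w_fl.pkl','rb'))
r=rectify(c,.34,.53,.23,.43,.11,3000); cv2.imwrite('pics/r_fl.png',r); print(r.shape)
E
```

```text
(570, 390, 3)
(570, 600, 3)
(570, 600, 3)
```

```bash
sleep 1
```

```text
(no output)
```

View pics/r_tray.png

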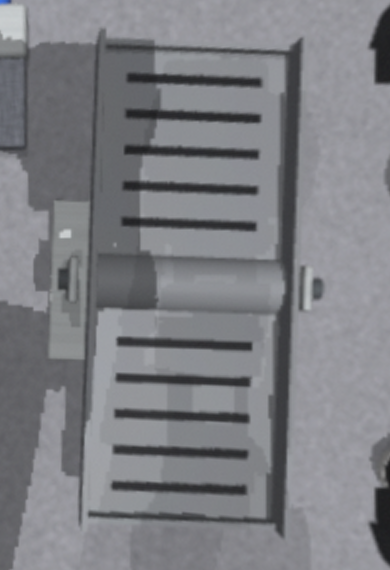

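View pics/r_cov.png

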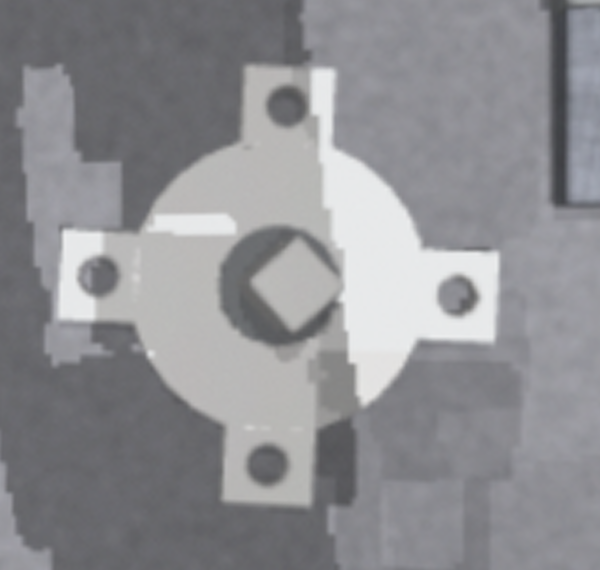

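View pics/r_fl.png

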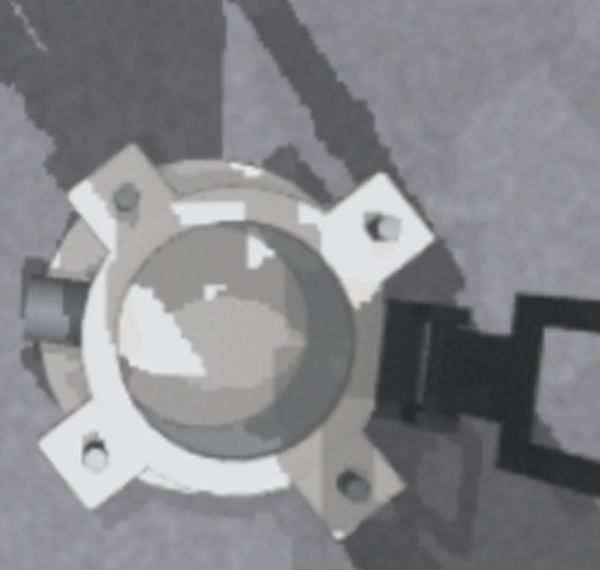

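```bash
cat >> h.py <<'E'
T0=np.array([.5708,-.1047]); TY=-.036
def tray(x,y):
    c,s=np.cos(TY),np.sin(TY); return T0+np.array([c*x-s*y,s*x+c*y])
def blobs():
    c=cams.capture('top'); K=c['intrinsics']; Rm=R.from_rotvec(c['orientation']).as_matrix()
    U,V=np.meshgrid(np.arange(640),np.arange(480)); D=np.stack([(U-K[0,2])/K[0,0],(V-K[1,2])/K[1,1],np.ones_like(U,float)],-1)@Rm.T
    Z=c['position'][2]+D[...,2]*c['z_map']
    m=((Z>.03)&(Z<.06)&(c['z_map']>0)).astype(np.uint8); m[:,:380]=0;m[:190]=0;m[330:]=0;m[:,510:]=0
    n,l,s,ce=cv2.connectedComponentsWithStats(m)
    return [(s[i,4],wpt(c,*ce[i],z=.044)[:2]) for i in range(1,n) if s[i,4]>60]
def pick(exp,d,op,force=25):
    g=0
    b=blobs(); b=[x for x in b if np.hypot(*(x[1]-exp))<.075 and (x[0]>200)==(d>.045) and x[0]<330]
    b.sort(key=lambda x:np.hypot(*(x[1]-exp)))
    p=b[0][1] if b else np.array(exp)
    print('pick at',p.round(4),'seen' if b else 'UNSEEN')
    manip.set_gripper(op)
    manip.move_pose([*p,.12],rot(TY)); 
    manip.move_linear([*p,.018],rate=.2)
    manip.set_gripper(d-.015,force=force); w=manip.state()['gripper_width']
    manip.move_linear([*p,.18],rate=.25)
    s=manip.state(); print('width',round(w,4),round(s['gripper_width'],4),'F',s['contact_force'].round(2),'t',s['clock'])
    return s['gripper_width']
def place(x,y,d,z=.0785,op=.018):
    q=tray(x,y)
    manip.move_pose([*q,.18],rot(TY)); w=manip.state()['gripper_width']
    manip.move_linear([*q,z+.03],rate=.25); manip.move_linear([*q,z],rate=.06)
    s=manip.state(); print('place width',round(w,4),round(s['gripper_width'],4),'F',s['contact_force'].round(2))
    manip.set_gripper(d+op)
    manip.move_linear([*q,.18],rate=.2)
    print('t',manip.state()['clock'])
E
python3 - <<'E'
from h import *
import pickle
c=pickle.load(open('top0.pkl','rb'))
print('cover from top',wpt(c,259.95,218.35,z=.01).round(4),'wrist .6447 .1375')
b=pick([.6434,-.2987],.054,.085)
E
```

```text
cover from top [0.6439 0.1352 0.01  ] wrist .6447 .1375
pick at [ 0.6432 -0.2985] seen
width 0.0534 0.0541 F [-0.59 -0.45 -2.35] t 10.1
```

```bash
python3 - <<'E'
from h import *
place(100,-30,.054) if 0 else place(.100,-.030,.054)
c=cap('wrist'); cv2.imwrite('pics/p1.png',c['image'])
E
```

```text
place width 0.0532 0.0535 F [-0.05  1.29 -2.67]
t 13.0
```

```bash
sleep 1
```

```text
(no output)
```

View pics/p1.png

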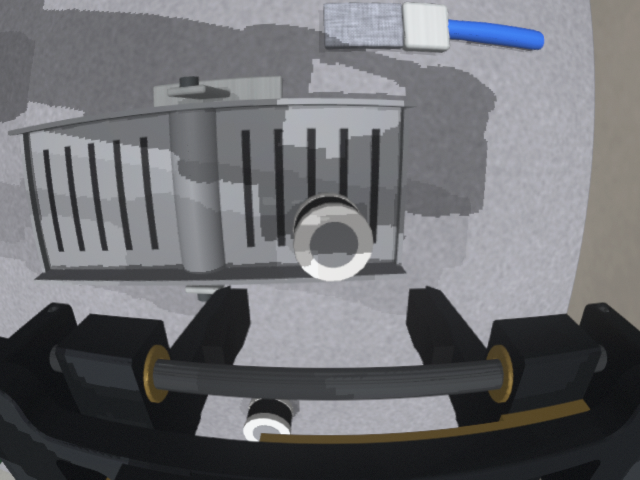

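The big cartridge at (333,243) stands upright on the far side, and that end has tilted down as expected. Next are the second big one and the smalls.

```bash
python3 - <<'E'
from h import *
w=pick([.5912,-.3773],.054,.085)
if w>.05:
    place(-.080,-.030,.054)
    c=cap('wrist'); cv2.imwrite('pics/p2.png',c['image'])
E
```

```text
pick at [ 0.5913 -0.3774] seen
width 0.0534 0.0535 F [-0.05  0.45 -2.32] t 16.5333
place width 0.0532 0.0535 F [-0.73 -0.66  1.19]
t 19.775
```

```bash
sleep 1
```

```text
(no output)
```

View pics/p2.png

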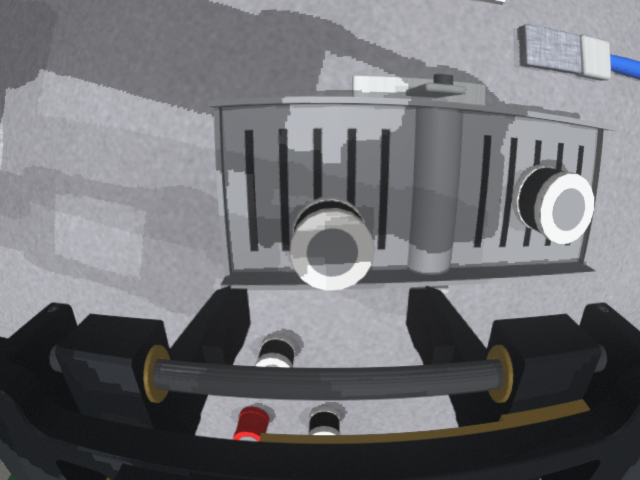

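The second big cartridge stands at (333,245) and the first at (557,205). Now the smalls.

```bash
python3 - <<'E'
from h import *
w=pick([.4305,-.2796],.038,.065)
if w>.034:
    place(-.044,.036,.038)
    w=pick([.4749,-.3845],.038,.060)
    if w>.034:
        place(-.116,.036,.038)
        c=cap('wrist'); cv2.imwrite('pics/p3.png',c['image'])
E
```

```text
pick at [ 0.4304 -0.2795] seen
width 0.0375 0.0377 F [-0.55  0.19 -0.9 ] t 22.9
place width 0.0373 0.0374 F [-1.19  0.61  0.83]
t 26.0333
pick at [ 0.4751 -0.3845] seen
width 0.0372 0.0378 F [-0.48 -0.21 -1.97] t 29.525
place width 0.0374 0.0375 F [-0.1   0.76 -1.68]
t 32.95
```

```bash
sleep 1
```

```text
(no output)
```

View pics/p3.png

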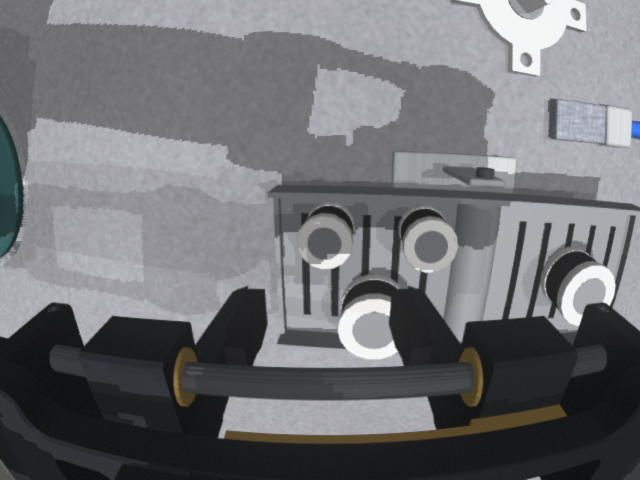

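Two smalls stand at (326,240) and (430,245) on the near side, all upright. Last one.

```bash
python3 - <<'E'
from h import *
import pickle
w=pick([.5003,-.4625],.038,.065)
if w>.034:
    place(.120,.036,.038)
    manip.move_pose([.57,-.09,.36],rot(0)); manip.dwell(.3)
    c=cap('wrist'); cv2.imwrite('pics/p4.png',c['image']); pickle.dump(c,open('w_tray2.pkl','wb'))
    cv2.imwrite('pics/r4.png',rectify(c,.38,.76,-.24,.02,.104,1500))
    cv2.imwrite('pics/r4f.png',rectify(c,.38,.76,-.24,.02,.06,1500))
    c=cap('scene'); cv2.imwrite('pics/s4.png',cv2.resize(c['image'][200:320,200:420],None,fx=3.6,fy=3.6))
E
```

```text
pick at [ 0.5002 -0.4626] seen
width 0.0373 0.0376 F [ 0.11 -0.55 -1.63] t 36.875
place width 0.0374 0.0371 F [-1.02  0.02  0.35]
t 40.6833
```

```bash
sleep 1
```

```text
(no output)
```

View pics/r4.png

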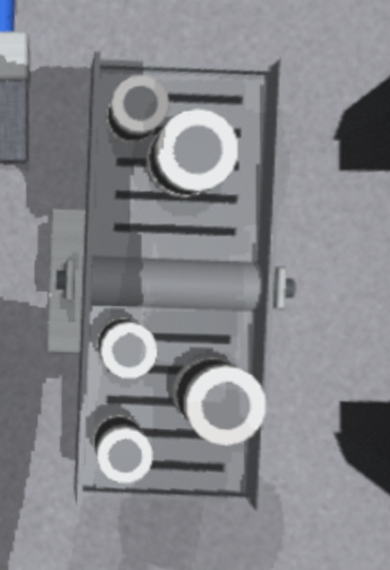

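View pics/r4f.png

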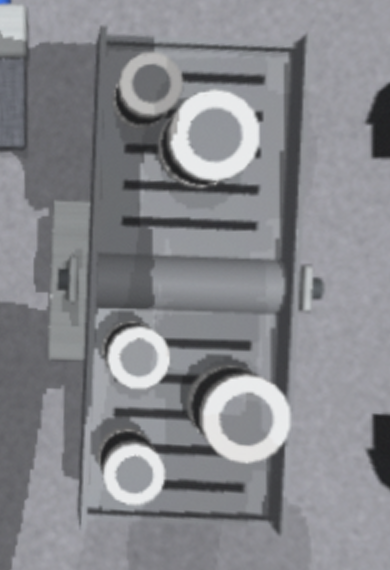

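View pics/s4.png

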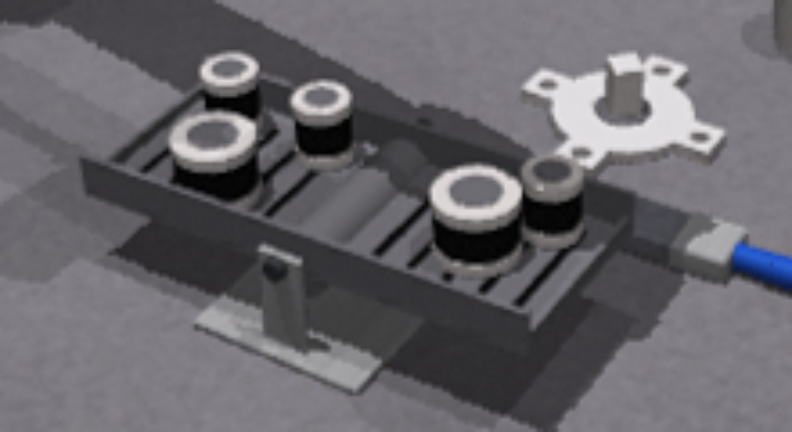

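The far big cartridge now sits about 10 mm inward and 27 mm sideways of where I placed it, at r4 (197,149). It was probably knocked. The tray leans about 0.035 rad to the near side, which matches my moment sum, so I'll regrip that one and put it back.

```bash
python3 - <<'E'
from h import *
import pickle
q=tray(.0901,-.0034)
manip.set_gripper(.074)
manip.move_pose([*q,.16],rot(TY)); manip.move_linear([*q,.083],rate=.15)
manip.set_gripper(.04,force=25); print(manip.state()['gripper_width'])
manip.move_linear([*q,.105],rate=.15)
q=tray(.100,-.030)
manip.move_linear([*q,.105],rate=.15)
place(.100,-.030,.054)
manip.move_pose([.57,-.09,.36],rot(0)); manip.dwell(.3)
c=cap('wrist'); pickle.dump(c,open('w_tray3.pkl','wb'))
cv2.imwrite('pics/r5.png',rectify(c,.38,.76,-.24,.02,.104,1500))
cv2.imwrite('pics/r5f.png',rectify(c,.38,.76,-.24,.02,.06,1500))
E
```

```text
0.05326876770510208
place width 0.0536 0.0538 F [ 0.93 -0.62  0.98]
t 47.6583
```

```bash
sleep 1
```

```text
(no output)
```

View pics/r5.png

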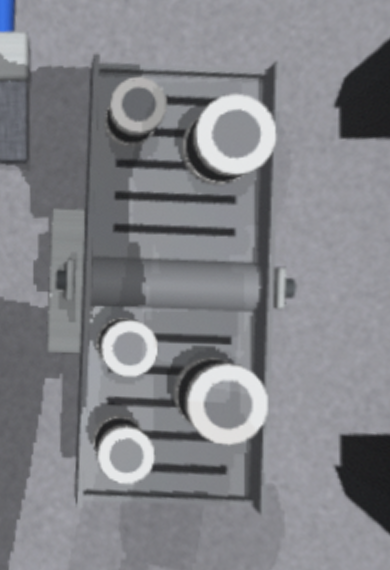

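View pics/r5f.png

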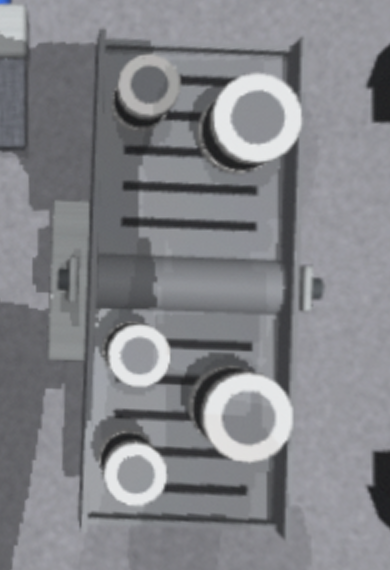

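```bash
python3 - <<'E'
from h import *
import pickle
def rr(n): return cv2.cvtColor(rectify(pickle.load(open(n,'rb')),.38,.76,-.24,.02,.06,3000),cv2.COLOR_BGR2GRAY).astype(np.float32)
a=rr('w_tray.pkl')
for n in ['w_tray2.pkl','w_tray3.pkl']:
    b=rr(n)
    for nm,(r0,r1,c0,c1) in dict(botrim=(1010,1060,200,540),base=(400,720,105,150),toprim=(75,115,330,560),tube=(500,640,320,560)).items():
        t=a[r0:r1,c0:c1]; S=b[r0-20:r1+20,c0-20:c1+20]
        m=cv2.matchTemplate(S,t,cv2.TM_CCOEFF_NORMED); _,v,_,l=cv2.minMaxLoc(m); print(n,nm,round(v,2),l[0]-20,l[1]-20)
E
```

```text
w_tray2.pkl botrim 0.92 -7 -6
w_tray2.pkl base 0.9 0 0
w_tray2.pkl toprim 0.99 5 -6
w_tray2.pkl tube 0.97 -1 -1
w_tray3.pkl botrim 0.97 2 1
w_tray3.pkl base 0.89 0 0
w_tray3.pkl toprim 0.99 -11 1
w_tray3.pkl tube 0.97 0 0
```

```bash
python3 - <<'E'
from h import *
import pickle
for n,p in dict(fl2=(.44,.32,.28),cov2=(.645,.125,.2)).items():
    manip.move_pose(p,rot(0)); manip.dwell(.3)
    c=cap('wrist'); pickle.dump(c,open(f'w_{n}.pkl','wb'))
    print(c['st']['clock'],c['st']['tool_pos'])
    if n=='cov2': cv2.imwrite('pics/r_cov2.png',rectify(c,.55,.74,.04,.23,.01,3000))
    else: cv2.imwrite('pics/r_fl2.png',rectify(c,.34,.53,.23,.43,.126,3000)); cv2.imwrite('pics/w_fl2.png',c['image'])
E
```

```text
50.775 [0.44049826 0.31947497 0.28013047]
52.2583 [0.64474214 0.12611419 0.20070918]
```

```bash
sleep 1
```

```text
(no output)
```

View pics/r_cov2.png

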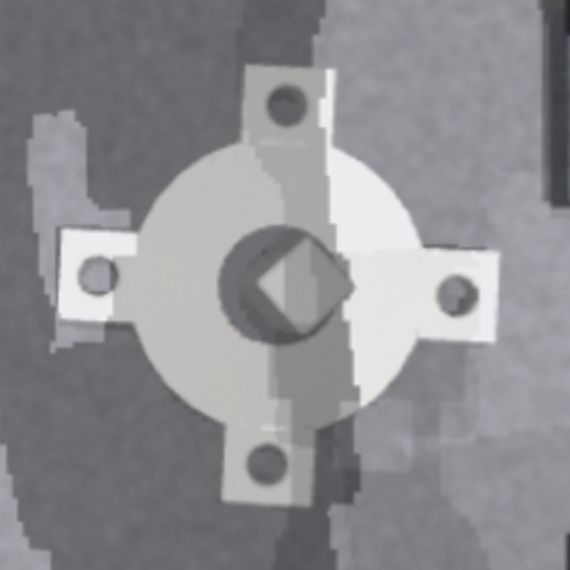

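View pics/r_fl2.png

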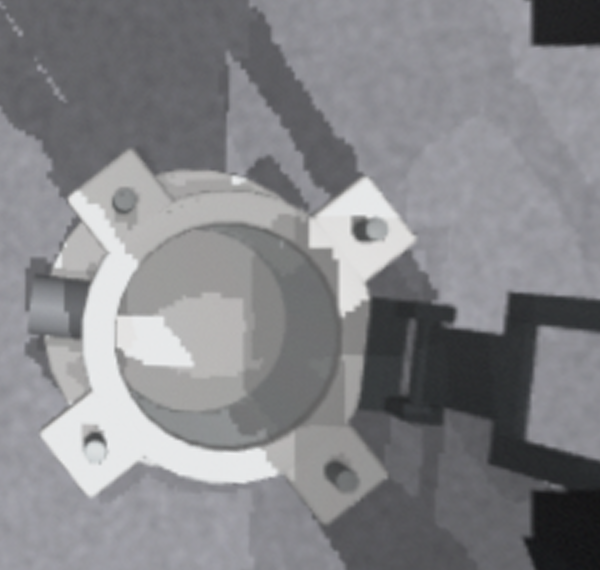

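View pics/w_fl2.png

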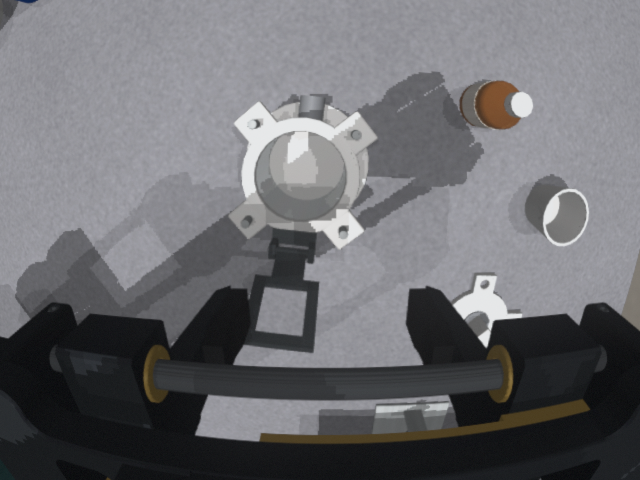

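```bash
python3 - <<'E'
from h import *
import pickle
p=[.6447,.1375]
manip.set_gripper(.05)
for k,a in enumerate([np.radians(41.9),np.radians(-48.1)]):
    manip.move_pose([*p,.07 if k else .1],rot(a)); manip.move_linear([*p,.019],rate=.15)
    manip.set_gripper(.012,force=15); print(manip.state()['gripper_width'],manip.state()['tool_pos'])
    manip.set_gripper(.05); manip.move_linear([*p,.07],rate=.2)
manip.move_pose((.645,.125,.2),rot(0)); manip.dwell(.3)
c=cap('wrist'); pickle.dump(c,open('w_cov3.pkl','wb')); print(c['st']['clock'],c['st']['tool_pos'])
cv2.imwrite('pics/r_cov3.png',rectify(c,.55,.74,.04,.23,.01,3000))
E
```

```text
0.021831785428663004 [0.6449749  0.13742198 0.01975184]
0.022094406507158378 [0.64538445 0.13757803 0.01995145]
60.3 [0.64443728 0.1249728  0.19869338]
```

```bash
sleep 1
```

```text
(no output)
```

View pics/r_cov3.png

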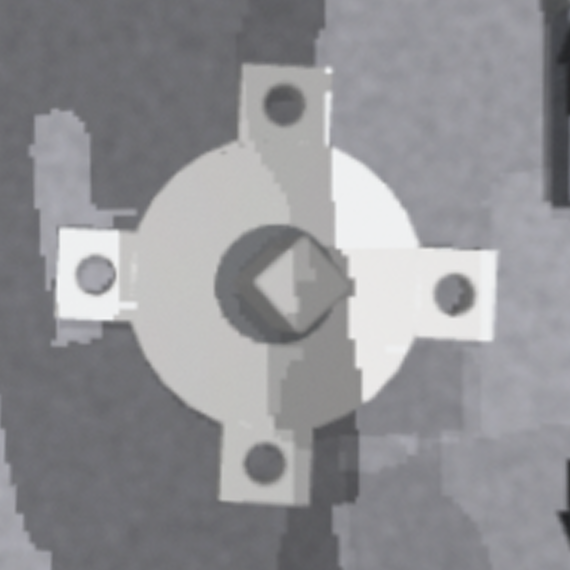

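```bash
python3 - <<'E'
from h import *
import pickle
c=pickle.load(open('w_fl2.pkl','rb'))
r=rectify(c,.35,.48,.28,.42,.126,8000)
cs=[(.463,.3887),(.4537,.305),(.3707,.3147),(.3797,.3983)]
t=[rectify(c,x-.0175,x+.0175,y-.0175,y+.0175,.126,8000)[:280,:280] for x,y in cs]
t=[cv2.circle(cv2.circle(i.copy(),(140,140),32,(0,0,255),1),(140,140),2,(0,0,255),-1) for i in t]
cv2.imwrite('pics/studs.png',np.vstack([np.hstack(t[:2]),np.hstack([t[3],t[2]])]))
E
sleep 1
```

```text
(no output)
```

View pics/studs.png

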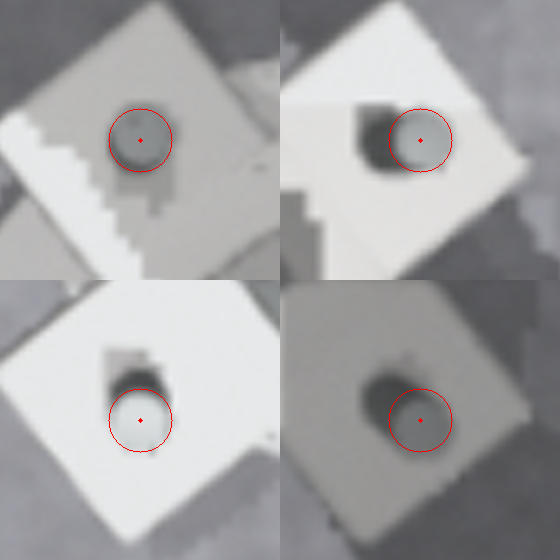

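```bash
python3 - <<'E'
from h import *
import pickle
c=pickle.load(open('w_fl2.pkl','rb'))
h=np.array([.4096,.2874,.1235]); d=np.array([np.cos(np.radians(83.57)),np.sin(np.radians(83.57)),0])
for th in [1.5,1.7,1.9,2.0,2.1,2.2]:
    X=h+.099*(np.cos(th)*d+np.sin(th)*np.array([0,0,1])); print(th,X.round(3),wproj(c,X).round(1))
p=[.6453,.1376]; a=np.radians(-48.1)
manip.move_pose([*p,.07],rot(a)); manip.move_linear([*p,.019],rate=.15)
manip.set_gripper(.012,force=40); s=manip.state(); print(s['gripper_width'],s['tool_pos'])
manip.move_linear([*p,.28],rate=.25)
s=manip.state(); print(s['gripper_width'],s['contact_force'])
manip.move_pose([.41678,.351,.28],rot(np.radians(-6.43))); manip.dwell(.2)
s=manip.state(); print(s['gripper_width'],s['contact_force'],s['clock'],s['tool_pos'])
c=cap('wrist'); cv2.imwrite('pics/w_hold.png',c['image']); pickle.dump(c,open('w_hold.pkl','wb'))
E
```

```text
1.5 [0.41  0.294 0.222] [278.6 298.1]
1.7 [0.408 0.275 0.222] [277.1 324.3]
1.9 [0.406 0.256 0.217] [276.6 344.3]
2.0 [0.405 0.246 0.214] [276.6 351.8]
2.1 [0.404 0.238 0.209] [276.9 357.7]
2.2 [0.403 0.23  0.204] [277.2 362.1]
0.021716865964557262 [0.64583444 0.1377265  0.01986038]
0.02154362280865545 [-1.13869381 -0.22994565 -3.567468  ]
0.021577172266012568 [-0.09355726 -0.95517857 -3.16189899] 64.7917 [0.41783254 0.35034224 0.27990268]
```

```bash
sleep 1
```

```text
(no output)
```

View pics/w_hold.png

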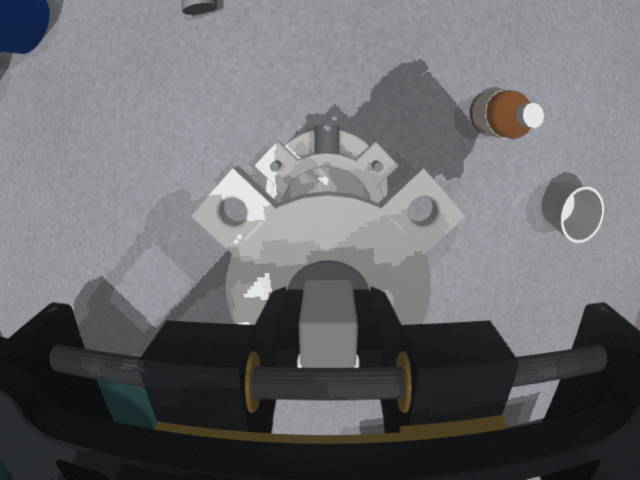

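```bash
python3 - <<'E'
from h import *
import pickle
q=[.41678,.351]
manip.move_linear([*q,.149],rate=.12); manip.dwell(.3)
s=manip.state(); print(s['gripper_width'],s['contact_force'],s['clock'],s['tool_pos'])
c=cap('wrist'); cv2.imwrite('pics/w_hold2.png',c['image']); pickle.dump(c,open('w_hold2.pkl','wb'))
cv2.imwrite('pics/w_hold2z.png',cv2.resize(c['image'][100:300,180:480],None,fx=2.6,fy=2.6))
E
```

```text
0.02184264381448788 [-0.18804801  0.30810836 -2.35222553] 66.3833 [0.41700543 0.3511977  0.14950953]
```

```bash
sleep 1
```

```text
(no output)
```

View pics/w_hold2z.png

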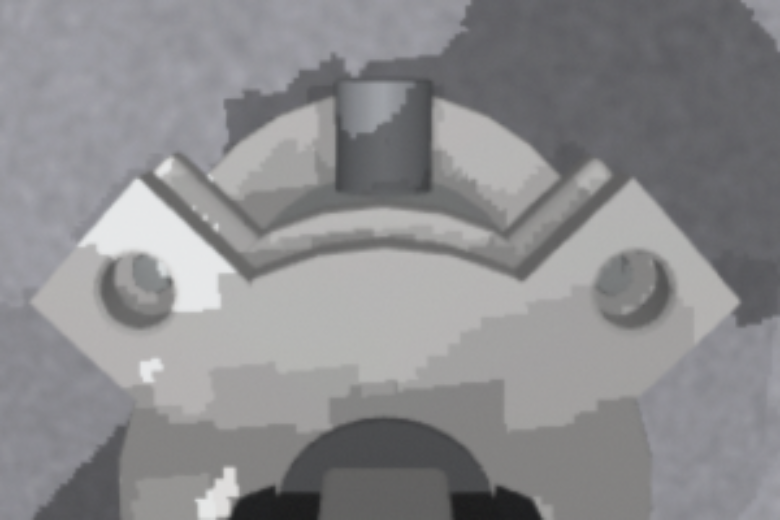

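The studs show at zoomed (150,272) and (612,277), inside both holes and symmetric, with the offsets that perspective would give. I'll lower and watch the force.

```bash
python3 - <<'E'
from h import *
import pickle
q=[.41678,.351]
for z in [.145,.141,.137,.134,.132,.1305,.1295,.1285]:
    manip.move_linear([*q,z],rate=.03); s=manip.state()
    print(z,round(s['gripper_width'],4),s['contact_force'].round(1),s['tool_pos'].round(4))
    if s['contact_force'][2]>10: print('contact'); break
print(s['clock'])
c=cap('wrist'); cv2.imwrite('pics/w_hold3z.png',cv2.resize(c['image'][100:300,180:480],None,fx=2.6,fy=2.6))
E
```

```text
0.145 0.0216 [-0.1  0.2 -2.7] [0.4165 0.3508 0.1445]
0.141 0.0218 [ 0.  -0.  -3.4] [0.4166 0.3508 0.1406]
0.137 0.0218 [ 0.1  0.3 -3.3] [0.4166 0.3508 0.1367]
0.134 0.0217 [-0.1  0.3 -3.8] [0.4166 0.3509 0.1337]
0.132 0.0218 [ 0.  -0.9 -2.4] [0.4167 0.3509 0.1318]
0.1305 0.0214 [-0.3  0.5 -1.8] [0.4167 0.3509 0.1304]
0.1295 0.0221 [-0.6 -0.2 -1.3] [0.417  0.3512 0.1298]
0.1285 0.0213 [-3.1 -1.7  5.2] [0.417  0.3512 0.1298]
68.5333
```

```bash
sleep 1
```

```text
(no output)
```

View pics/w_hold3z.png

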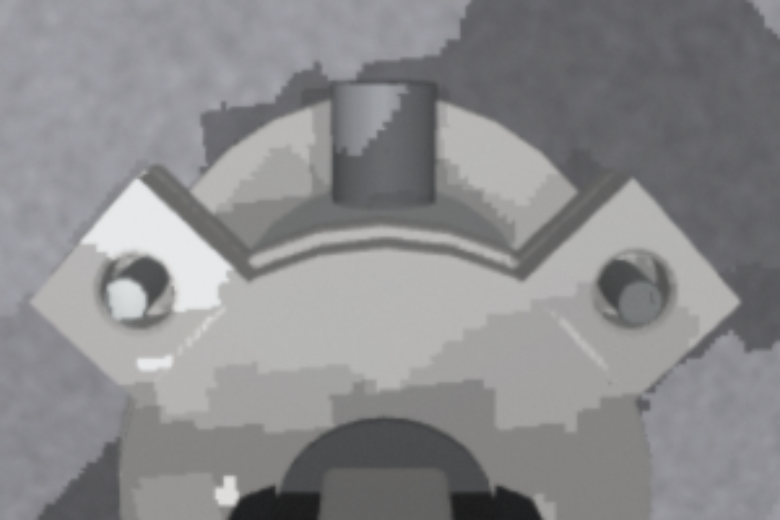

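The studs show through the holes and the force rises at TCP z 0.1298, so the cover is home. Next I'll release it and swing the hasp.

```bash
python3 - <<'E'
from h import *
import pickle
q=[.41678,.351]; ro=rot(np.radians(-6.43))
manip.set_gripper(.05); manip.move_linear([*q,.30],rate=.2)
manip.set_gripper(0.0,force=20)
c=cap('wrist'); cv2.imwrite('pics/w_home.png',c['image'])
d=np.array([.112,.9937,0]); Z=np.array([0,0,1.]); h=np.array([.4096,.2874,.1235])
manip.move_linear(h-.095*d+Z*.20,rate=.25); 
manip.move_linear(h-.095*d+Z*.082,rate=.2)
print(manip.state()['clock'],manip.state()['gripper_width'],manip.state()['contact_force'])
c=cap('wrist'); cv2.imwrite('pics/w_beh.png',c['image'])
c=cap('scene'); cv2.imwrite('pics/s_beh.png',cv2.resize(c['image'][60:240,240:480],None,fx=3,fy=3))
E
```

```text
72.5833 0.0006387142181799055 [0.46966012 0.52401218 0.16584112]
```

```bash
sleep 1
```

```text
(no output)
```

View pics/w_beh.png

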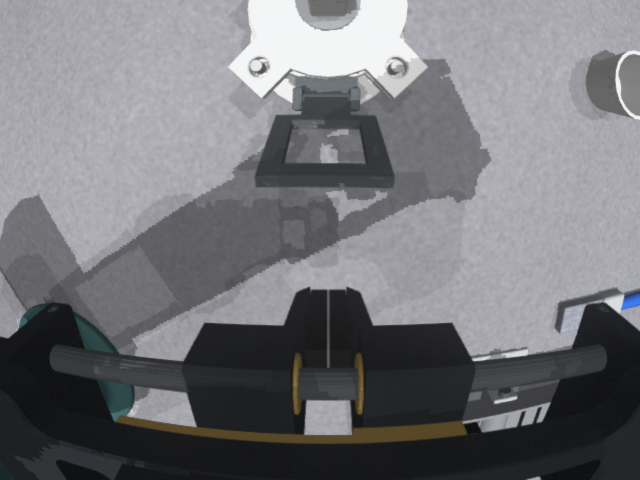

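View pics/s_beh.png

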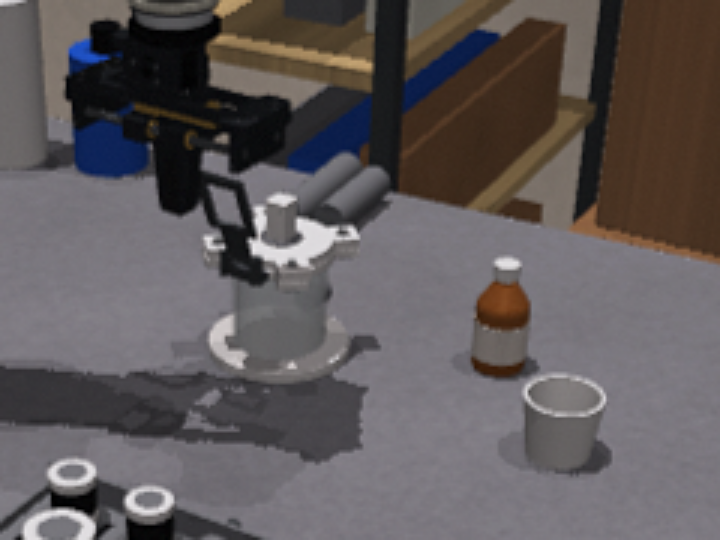

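View pics/w_home.png

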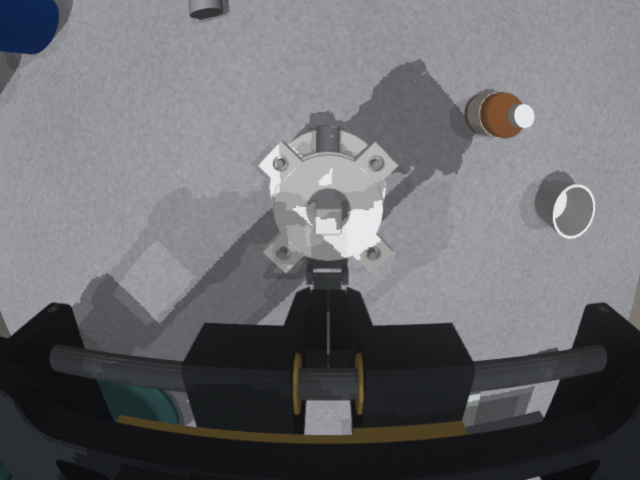

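The cover is home with all four studs through it, at (281,163), (376,163), (285,252) and (373,253). The fingers are behind the hasp frame (325,150), so I'll push along the arc.

```bash
python3 - <<'E'
from h import *
d=np.array([.112,.9937,0]); Z=np.array([0,0,1.]); h=np.array([.4096,.2874,.1235]); b=.011
def P(t):
    u=np.cos(t)*d+np.sin(t)*Z; n=-np.sin(t)*d+np.cos(t)*Z
    return h+.093*u+.0025*n-b*np.sin(t)*d
for t in [2.2,2.0,1.85,1.7,1.55,1.4,1.25,1.1,.95,.8]:
    p=P(t)
    if t>1.5: p[2]=min(p[2],h[2]+.089)
    manip.move_linear(p,rate=.1); s=manip.state(); print(t,p.round(3),s['contact_force'].round(1),round(s['clock'],1))
    if np.linalg.norm(s['contact_force'])>15: break
c=cap('wrist'); cv2.imwrite('pics/w_h1.png',c['image'])
E
```

```text
2.2 [0.402 0.222 0.197] [-0.   0.5 -0.2] 73.1
2.0 [0.404 0.237 0.207] [ 0.3  0.1 -1.3] 73.5
1.85 [0.405 0.249 0.212] [-0.8 -1.3 -0.7] 73.8
1.7 [0.407 0.262 0.212] [-0.2 -0.3 -0.1] 74.0
1.55 [0.408 0.276 0.212] [ 0.4 -0.3 -0.5] 74.3
1.4 [0.41  0.29  0.216] [ 0.7 -0.3  0. ] 74.6
1.25 [0.411 0.304 0.213] [ 0.1 -0.1 -0.8] 74.9
1.1 [0.413 0.317 0.208] [ 0.1 -0.7 -0.7] 75.2
0.95 [0.414 0.33  0.201] [ 0.1  0.1 -0.1] 75.5
0.8 [0.416 0.342 0.192] [-0.3 -0.8 -0. ] 75.8
```

```bash
sleep 1
```

```text
(no output)
```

View pics/w_h1.png

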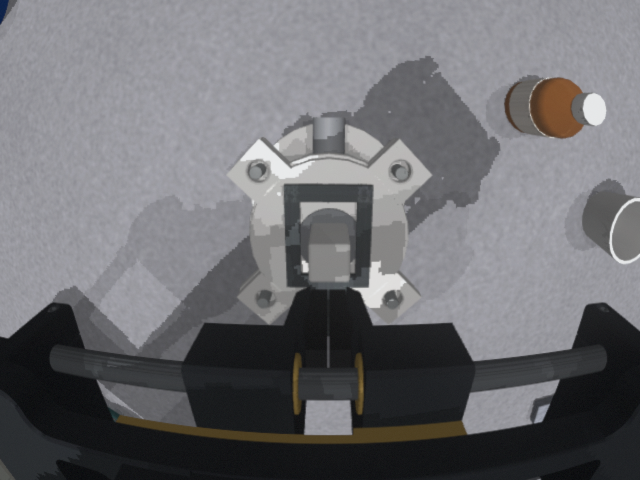

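The hasp frame has dropped over the block (330,245). I'll press its end bar gently to confirm it is fully down.

```bash
python3 - <<'E'
from h import *
d=np.array([.112,.9937,0]); Z=np.array([0,0,1.]); h=np.array([.4096,.2874,.1235])
manip.move_linear(h+.045*d+Z*.12,rate=.2); manip.move_linear(h+.0965*d+Z*.12,rate=.2)
manip.move_linear(h+.0965*d+Z*.01,rate=.15)
for z in [.007,.005,.003,.002,.001,0]:
    manip.move_linear(h+.0965*d+Z*z,rate=.03); s=manip.state(); print(z,s['tool_pos'].round(4),s['contact_force'].round(1))
    if s['contact_force'][2]>5: break
manip.move_linear(h+.0965*d+Z*.14,rate=.2)
manip.move_pose([.43,.31,.32],rot(np.radians(-6.43))); manip.dwell(.2)
c=cap('wrist'); cv2.imwrite('pics/w_h2.png',c['image'])
manip.move_pose([.57,-.09,.36],rot(0)); manip.dwell(.3)
c=cap('wrist'); cv2.imwrite('pics/w_t9.png',c['image']); import pickle; pickle.dump(c,open('w_tray4.pkl','wb'))
c=cap('scene'); cv2.imwrite('pics/s_end.png',c['image'])
cv2.imwrite('pics/s_endz.png',cv2.resize(c['image'][100:200,270:400],None,fx=5,fy=5))
a=cv2.cvtColor(rectify(pickle.load(open('w_tray.pkl','rb')),.38,.76,-.24,.02,.06,3000),cv2.COLOR_BGR2GRAY)
b=cv2.cvtColor(rectify(pickle.load(open('w_tray4.pkl','rb')),.38,.76,-.24,.02,.06,3000),cv2.COLOR_BGR2GRAY)
for nm,(r0,r1,c0,c1) in dict(botrim=(1010,1060,200,540),toprim=(75,115,330,560)).items():
    m=cv2.matchTemplate(b[r0-20:r1+20,c0-20:c1+20],a[r0:r1,c0:c1],cv2.TM_CCOEFF_NORMED); _,v,_,l=cv2.minMaxLoc(m); print(nm,round(v,2),l[1]-20)
print(manip.state()['clock'])
E
```

```text
0.007 [0.4208 0.3836 0.1313] [ 0.5 -0.2 -0.2]
0.005 [0.4203 0.3833 0.1285] [ 0.3 -0.3  0.2]
0.003 [0.4204 0.3833 0.1264] [ 0.1  0.1 -0.5]
0.002 [0.4205 0.3834 0.1263] [-0.3 -1.   5.8]
botrim 0.96 1
toprim 0.99 2
82.075
```

```bash
sleep 1
```

```text
(no output)
```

View pics/w_h2.png

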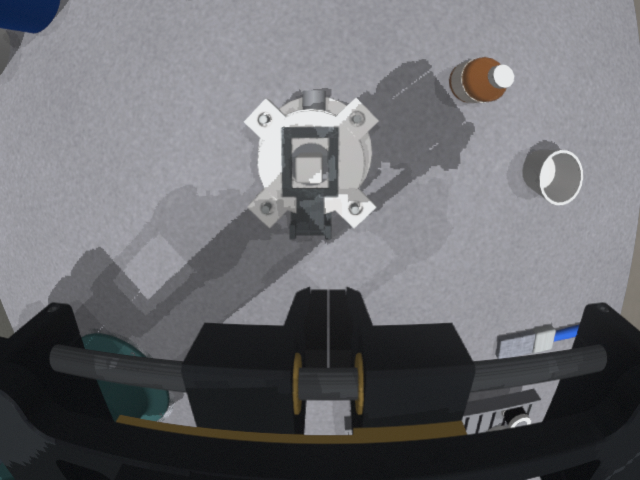

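View pics/s_endz.png

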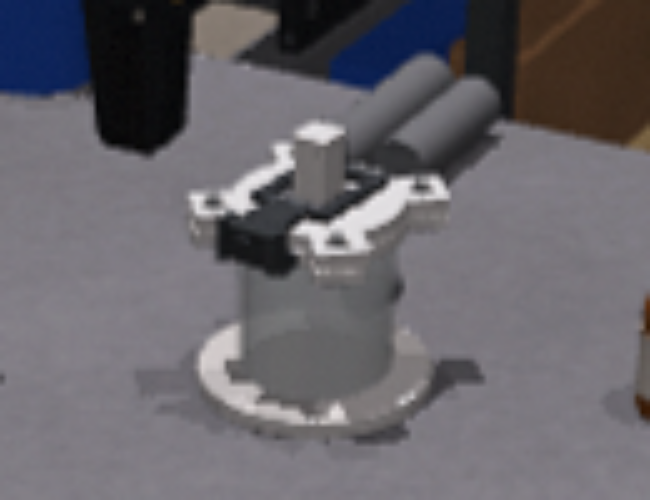

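View pics/w_t9.png

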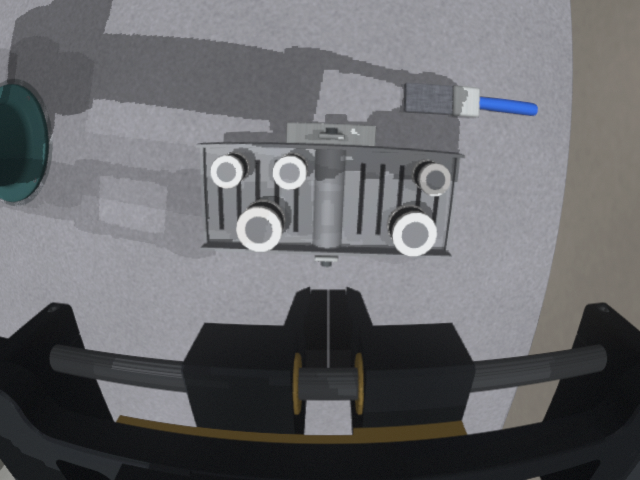

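View pics/s_end.png

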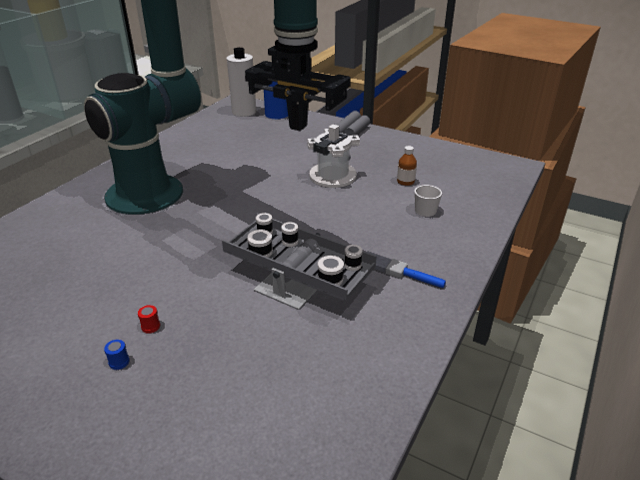

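```bash
python3 - <<'E'
from h import *
order.close_job(); print(manip.state()['clock'])
E
```

```text
the job is handed in; nothing more can be done
the job is handed in; nothing more can be done
```

The job is done and handed in at about 82 s: the tray is loaded and close to level, and the reactor is closed with the hasp flat. The hand-in gives no verdict.

- **Cartridges:** All five that were present stand upright on the tray floor. One large and one small are on the far side; one large and two small are on the near side. The far large one was found about 3 cm from where I had put it. I probably saw the random knock there, but I didn't see it happen. It left the tray leaning about 0.035 rad, so I put the cartridge back.
- **Tray tilt:** The last image comparison reads about 0.006–0.011 rad, far end down. The moments worked out from the measured positions give about 0.001 rad. The two disagree slightly, and I didn't adjust further.
- **Cover:** I turned it about 42° and lowered it until contact at the expected height. All four studs show in the holes.
- **Hasp:** It lies flat with the grip block through its slot. A gentle press met resistance at 126.3 mm above the bench, against 126 mm expected.
- **Left alone:** I didn't touch the bottle, cup, brush, or the red and blue look-alikes, and in the last pictures they are where they were.

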